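Draw the loaded vial tray out of its warmer

TASK

Slide the round lidded tin aside on the bench so that it is clear of the way of the wide tray with the three vials, then hook a fingertip behind that tray's front lip and draw the tray all the way out to its stop. Pinch and lift nothing, do not let the tray bump the tin, keep the vials standing upright in the tray, and leave the smaller empty tray and the jars, bottle and flask alone. Finish clear of everything.

Things in the scene. Friction and masses are not known exactly. Their poses are not given: they have to be found in the camera images.
- warmer: Fixed low white vial warmer, 150 mm wide. Origin under its middle at table height, z up; its aluminium tray (128 mm wide) slides out along its -x axis, roughly towards the robot. Side walls and clear cover (top 64 mm high) from x = -63 to 30 mm, then a control block 85 mm high (knob to 95) to x = 110. The wider of two, with the vials. Fully out, the tray's front is at x = -240.
- tray (a joint): How far the wide tray is out, in m: 0 shut, 0.11 at its outer stop. It starts 0 to 15 mm out. It slides stiffly (about 1.5 N, more when moved fast) and stays where it is left.
- tray_lip (a point): Middle of the top inner edge of the wide tray's upright front lip, 40 mm above the table; axes as the warmer's. The lip, 12 mm thick and 128 wide, lies to -x. To +x an open finger well, 52 mm long and as wide as the tray, floor 14 mm above the table; then a 12 mm high bar and the vial bay. With the tray shut the cover begins 55 mm behind this point.
- tray_face (a point): Dark steel panel, 128 x 26 mm and 4 mm thick, on the front (outer) side of the wide tray's lip. Not to be pressed. The point is the middle of its outer face, 21 mm above the table.
- tin: Loose round lidded metal tin, 100 mm in diameter, 32 mm high, 170 to 350 g, flat and closed; origin at the centre of its underside. It stands on the bench in the way of the wide tray, its near edge 15 to 55 mm in front of the tray's front panel. Slides on the bench when pushed low at its side.
- small_warmer: Fixed low white vial warmer, 118 mm wide. Origin under its middle at table height, z up; its aluminium tray (96 mm wide) slides out along its -x axis, roughly towards the robot. Side walls and clear cover (top 64 mm high) from x = -63 to 30 mm, then a control block 85 mm high (knob to 95) to x = 110. The narrower one, tray empty, left or right of the wide one. Leave alone.
- small_tray_lip (a point): Middle of the top inner edge of the narrow empty tray's upright front lip, 40 mm above the table; axes as the warmer's. The lip, 12 mm thick and 96 wide, lies to -x. To +x an open finger well, 52 mm long and as wide as the tray, floor 14 mm above the table; then a 12 mm high bar and the vial bay. With the tray shut the cover begins 55 mm behind this point.
- vial1: Loose amber glass vial with white cap, 26 mm in diameter, 40 mm high, 20 g, standing in the wide tray's bay in the -y cell; origin at the centre of its underside, 14 mm above the table. Can slide a little along its cell, behind the bar.
- vial2: Loose amber glass vial with white cap, 26 mm in diameter, 40 mm high, 20 g, standing in the wide tray's bay in the middle cell; origin at the centre of its underside, 14 mm above the table. Can slide a little along its cell, behind the bar.
- vial3: Loose amber glass vial with white cap, 26 mm in diameter, 40 mm high, 20 g, standing in the wide tray's bay in the +y cell; origin at the centre of its underside, 14 mm above the table. Can slide a little along its cell, behind the bar.
- amber_bottle: Bystander, loose: amber reagent bottle, 72 mm in diameter, 150 mm high; origin at the centre of its underside. Leave it standing where it is.
- flask: Bystander, loose: conical glass flask with stopper, 84 mm across its foot, 138 mm high; origin at the centre of its underside. Leave it standing where it is.
- weighing_bottle: Bystander, loose: small glass jar, 34 mm in diameter, 50 mm high, between the two warmers; origin at the centre of its underside. Leave it standing where it is.
- jar: Bystander, loose: white plastic jar with green cap, 64 mm in diameter, 90 mm high, between the warmers at the back; origin at the centre of its underside. Leave it standing where it is.
Not all that is in view belongs to the job. What is shaped like the tin but red or yellow is not meant.

How it is judged:
On the way, in this order (a step that is already met when the one before it is completed fails the run):
1. the tin is clear of the wide tray's way, still flat on the bench, and the tray not yet drawn ((y of tin in the frame of warmer above 0.112 m or y of tin in the frame of warmer below -0.112 m or x of tin in the frame of warmer below -0.288 m) and height (world z) of tin below 0.006 m and value of joint tray below 0.04 m), for 0.2 s.
2. the wide tray is drawn out to its stop (value of joint tray above 0.1 m), for 0.2 s.
At the end, for the whole second after the job is handed in: Wide tray at least 100 mm out; tin flat and still on the bench, its centre over 112 mm to either side of the warmer's middle line or over 288 mm in front of the warmer's origin; three vials upright and still in their bay; small tray within 12 mm of its start (value of joint tray above 0.1 m and (y of tin in the frame of warmer above 0.112 m or y of tin in the frame of warmer below -0.112 m or x of tin in the frame of warmer below -0.288 m) and height (world z) of tin below 0.006 m and angle between tin's own z axis and vertical below 0.1 rad and linear speed of each of tin, vial1, vial2, vial3 below 0.02 m/s and angle between each of vial1, vial2, vial3's own z axis and vertical below 0.15 rad and x of each of vial1, vial2, vial3 in the frame of tray_lip above 0.05 m and height (world z) of each of vial1, vial2, vial3 below 0.022 m and distance of small_tray_lip from where it was at the start of the episode below 0.012 m); the robot touches nothing.
It fails at once if the tin is lifted or tipped (height (world z) of tin above 0.012 m or angle between tin's own z axis and vertical above 0.25 rad).
It fails at once if the wide warmer or its tray bumps the tin (over 0.5 N) (contact force between tin and warmer above 0.5 N).
It fails at once if the tray's lip is pinched, or the tray is pressed from its front (over 2 N) (contact force between the fingers and tray_c0 above 2 N).
It fails at once if a vial is lifted or falls over (height (world z) of any of vial1, vial2, vial3 above 0.024 m or angle between any of vial1, vial2, vial3's own z axis and vertical above 0.5 rad).
It fails at once if the small tray is moved by over 12 mm, or a bystander is moved by over 20 mm or knocked over (distance of small_tray_lip from where it was at the start of the episode above 0.012 m or distance of any of amber_bottle, flask, weighing_bottle, jar from where it was at the start of the episode above 0.02 m or angle between any of amber_bottle, flask, weighing_bottle, jar's own z axis and vertical above 0.3 rad).
It also fails if it takes over 53 s, if anything falls off the work surface, if the arm or the gripper's body presses on something with over 40 N, if the wrist force passes 120 N, or if a joint passes its speed limit or range.

ROBOT

A 6-joint arm with a two-finger parallel gripper is mounted at the origin on the work surface. World frame = base frame: x ahead of the robot, y to its left, z up, the work surface at z = 0. Lengths are in m, angles in rad, forces in N, time in s.
With the tool pointing down it reaches from about 0.3 to 0.95 m from the base axis. Payload 3.1 kg.
Tool frame: the origin (TCP) lies on the centre line of the jaws, within the pads' length; the fingertips stand arm.finger_overhang ahead of it and the grasp point (between the pads) lies 11 mm behind it (arm.finger_overhang is the distance from the TCP to the fingertips, in m); z points along the fingers, y is the direction in which the jaws open and shut (so a half turn about z gives the same grasp; the last joint's range is limited). The gripper opens to 85 mm and grips with 20 to 120 N. Pads are 22 mm wide; open, the fingers measure 114 mm over their backs; the gripper's body (76 mm by 85 mm) begins 54 mm behind the grasp point. The pads swing forward as they close: fully open they stand 13 mm farther back than shut.
Start: joints at [1.052, 0.308, 1.634, -0, 1.2, -0.07], TCP at [0.271, 0.563, 0.206] pointing down, gripper open.
Joint ranges: [-3.06, 3.06], [-0.79, 1.96], [0.05, 2.63], [-1.19, 4.34], [0.05, 2.64], [-2.94, 2.94]. Speed limits (rad/s): [2.79, 2.79, 3.14, 3.14, 3.14, 3.14].

INTERFACE

Orientations are given as a unit quaternion [w, x, y, z].
In Python, from workcell import arm, imaging, sign_off gives the robot as it stands.
- The arm moves only by the shell command python3 -m handwheel 'ROWS' [FORCE]. ROWS is JSON, a list of rows, each an object with "delta_pos": the shift along the world's x, y, z in cm, a list of three; "angular": the turn, a rotation vector about the world's x, y, z in degrees, a list of three; "grip": the closure in counts, from 0 (fully open) to 255 (shut). In form: [{"delta_pos": [dx, dy, dz], "angular": [wx, wy, wz], "grip": grip}, ...]. A call has exactly 10 rows; each row shifts and turns the commanded pose from where the row before left it; what a row does not reach is not made up. A row lasts 1/8 s, in which the tool goes at most 62.5 mm and 10.7 degrees, less where a joint would pass 70% of its speed; a pose out of reach is approached as far as the arm can. A call with a gripper value outside its range is refused whole. The fingers move at their own pace and stop on an object; FORCE is the grip in N (left out, the last holds). Time passes only in rows, so rows that do not move let the fingers close, or fill a call up. It gives the time, the measured TCP pose, the force and the opening at its end, in the units of the state.
- arm.get_state(): the state, without advancing time (a new reading comes with each control period).
- imaging.grab_frame(name): name is "scene" or "top" or "wrist"; returns the picture (384x512x3 uint8, red, green, blue); there is no depth.
- imaging.get_calibration(name): a dict with "fx", "fy", "cx", "cy" (pixels), "world_from_camera" (4x4, takes a point from camera to world coordinates). Camera axes: x right, y down, z forward; pixel columns grow to the right and rows downward; lengths in m; the calibration is good to about 2 mm. A picture is of the moment at which its call begins: read the wrist's pose just before it. get_calibration takes no time and is no camera call; for the wrist camera it gives the pose at the moment of the call.
- sign_off(): hands the job in, once; it reports no verdict.
The state is a dict: "time_s": time; "joint_pos": joint angles; "joint_vel": joint speeds; "joint_torque": joint torques, N m; "position": TCP position; "eef_rot": TCP orientation; "ft_force": force on the tool from outside, world axes, zero at the start; "moment": the same for the moment, N m; "finger_gap": opening from 0.0 (shut) to 1.0 (fully open).
Only numpy, scipy, OpenCV 4.12 (cv2) and the standard library are available. Lean on these libraries where they do the work, as an engineer would, in place of code of your own. Each camera call takes 0.05 s, during which the arm holds its last target.

## Working session

There is one attempt and no reset: what is moved stays moved. The work goes in short steps, Python scripts to look and compute and a shell command to move; the robot and the scene stay as the last step left them, time stands still between calls to the robot, and variables do not carry over. Pictures are saved under pics/ and viewed, and the job is handed in when it is done.

```bash
ls; mkdir -p pics
python3 - <<'E'
from workcell import arm, imaging
import cv2, numpy as np
for n in ("scene","top"):
    f=imaging.grab_frame(n); cv2.imwrite(f"pics/{n}0.png",cv2.resize(f[:,:,::-1],(800,600),interpolation=cv2.INTER_CUBIC))
    cv2.imwrite(f"pics/raw_{n}0.png",f[:,:,::-1])
    c=imaging.get_calibration(n); print(n,c)
print(arm.get_state(), arm.finger_overhang)
E
```

```text
pics
scene {'fx': 445.0269329993111, 'fy': 445.0269329993111, 'cx': 254.1223110486151, 'cy': 190.4585969729215, 'world_from_camera': array([[ 0.88232759,  0.26906578, -0.3861368 ,  1.01892125],
       [ 0.47051908, -0.52257665,  0.71100312, -0.84213429],
       [-0.01047946, -0.80902241, -0.58768438,  0.73475594],
       [ 0.        ,  0.        ,  0.        ,  1.        ]])}
top {'fx': 481.29973867689716, 'fy': 481.29973867689716, 'cx': 252.61595818620165, 'cy': 189.55466642838041, 'world_from_camera': array([[ 0.02816317, -0.98658121,  0.16082395,  0.34616928],
       [-0.9995361 , -0.02966054, -0.00691709, -0.00753752],
       [ 0.01159439, -0.16055454, -0.98695887,  1.34829806],
       [ 0.        ,  0.        ,  0.        ,  1.        ]])}
{'time_s': 0.1, 'joint_pos': array([ 1.05231101e+00,  3.08934921e-01,  1.63506916e+00,  2.90652661e-05,
        1.19971214e+00, -6.97353699e-02]), 'joint_vel': array([-4.13749161e-05,  5.27285968e-04, -2.03837479e-03,  2.39257401e-03,
       -4.83069478e-04, -8.42004035e-04]), 'joint_torque': array([-5.22153496e-04, -4.16410553e+01, -2.77643842e+01, -1.38468386e-04,
        4.11052810e-03, -8.09834034e-06]), 'position': array([0.27078426, 0.56239754, 0.20474668]), 'eef_rot': array([-3.20755460e-04,  2.22502072e-01,  9.74931639e-01, -1.01226673e-03]), 'ft_force': array([-0.58876402, -0.25304487,  0.35602226]), 'moment': array([ 0.06018438,  0.03339496, -0.00835352]), 'finger_gap': 0.997828722632626} 0.008
```

View pics/scene0.png

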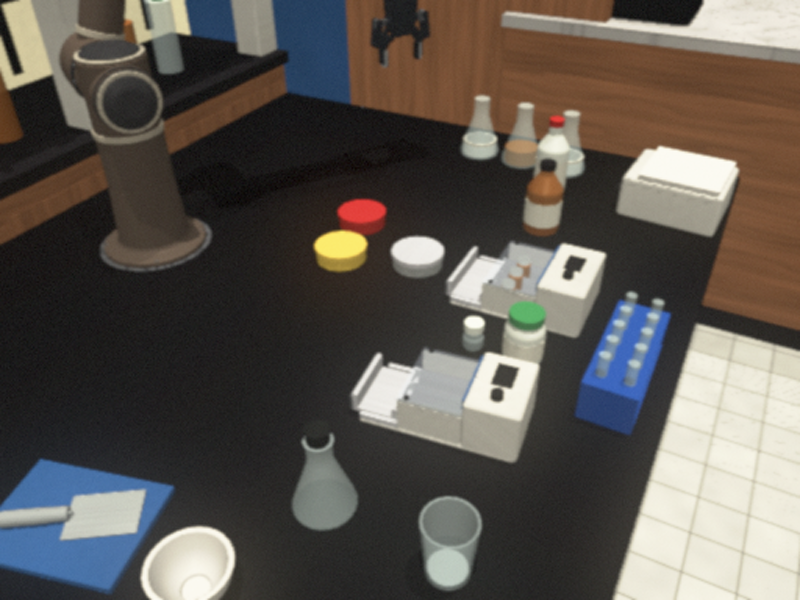

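View pics/top0.png

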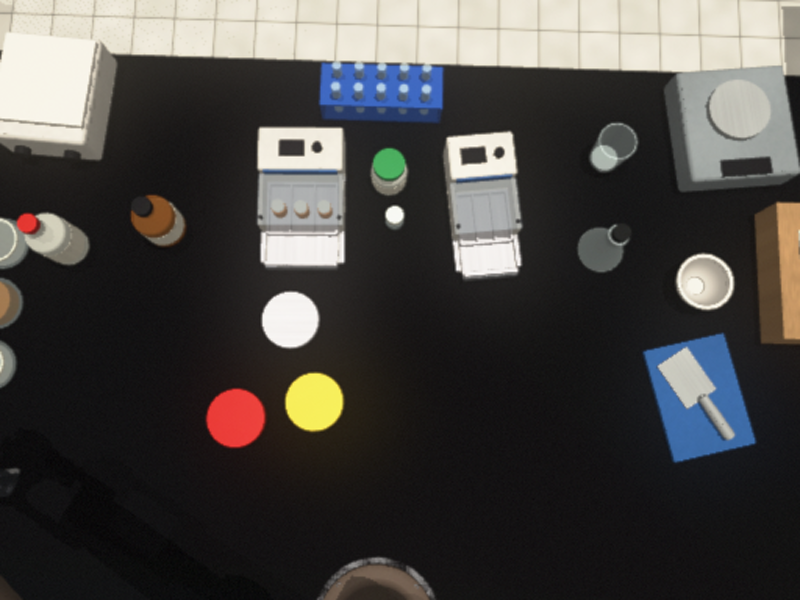

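The top view shows the wide warmer with three vials at about (302,195). The narrow one is at (485,205) with an empty tray. There are three tin-shaped things: bare metal/white (290,320), red (236,418) and yellow (314,402). The bare one, in front of the wide tray, fits the description, since red and yellow are excluded. I'll enlarge that area.

Run:
```python
import cv2
f=cv2.imread("pics/raw_top0.png")
cv2.imwrite("pics/crop_top.png",cv2.resize(f[70:290,120:350][:, :],None,fx=2.7*1.0,fy=2.7,interpolation=cv2.INTER_CUBIC))
cv2.imwrite("pics/crop_w.png",cv2.resize(f[75:235,150:240],None,fx=3.75*1.0,fy=3.75,interpolation=cv2.INTER_CUBIC))
```

```text
(no output)
```

View pics/crop_top.png

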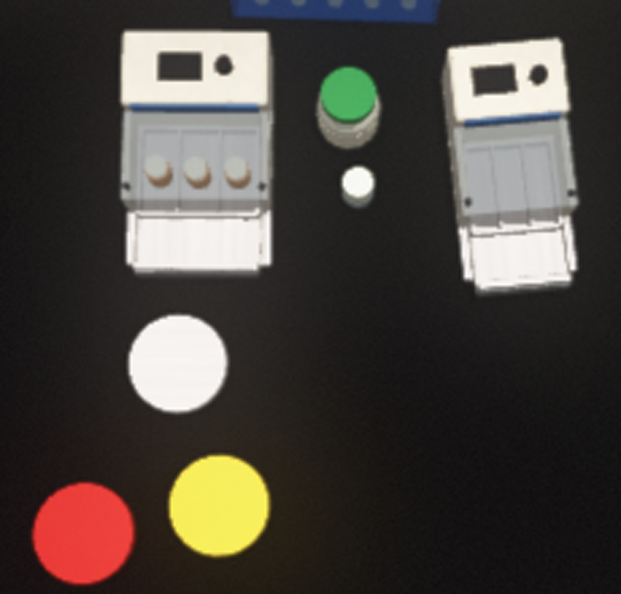

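View pics/crop_w.png

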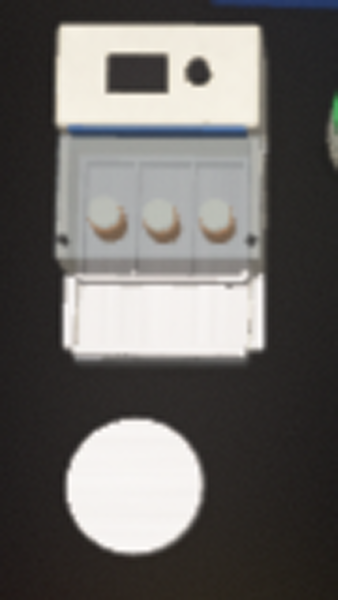

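```bash
cat > h.py <<'E'
import numpy as np
from workcell import imaging
def px2w(name,u,v,z,cal=None):
    c=cal or imaging.get_calibration(name); T=c["world_from_camera"]
    d=T[:3,:3]@np.array([(u-c["cx"])/c["fx"],(v-c["cy"])/c["fy"],1]); o=T[:3,3]
    return o+d*(z-o[2])/d[2]
def w2px(name,p,cal=None):
    c=cal or imaging.get_calibration(name); T=np.linalg.inv(c["world_from_camera"])
    q=T[:3,:3]@np.asarray(p,float)+T[:3,3]; return c["fx"]*q[0]/q[2]+c["cx"],c["fy"]*q[1]/q[2]+c["cy"]
E
python3 - <<'E'
from h import *
c=imaging.get_calibration("top")
np.set_printoptions(precision=4,suppress=True)
def P(l,x,y,z,s=3.75,o=(150,75)): 
    p=px2w("top",o[0]+(x+.5)/s-.5,o[1]+(y+.5)/s-.5,z,c); print(l,p); return p
bl=P("bl",58,25,.085);br=P("br",262,25,.085);fr=P("fr",262,126,.085);fl=P("fl",57,126,.085)
P("cov l",57,262,.064);P("cov r",263,262,.064)
P("lip in l",72,350,.04);P("lip in r",248,350,.04);P("lip r out",248,358,.04)
P("tray wall l",64,347,.04);P("tray wall r",264,347,.04)
P("tin",134,486,.032);P("tin l",65,486,.032);P("tin r",204,486,.032);P("tin t",134,417,.032);P("tin b",134,555,.032)
print("vials");P("v",104,216,.054);P("v",158,217,.054);P("v",213,217,.054)
s=2.7;o=(120,70)
P("red",83,533,.032,s,o);P("yel",219,505,.032,s,o);P("jar",349,95,.09,s,o);P("wb",358,184,.05,s,o)
P("small bl",447,48,.085,s,o);P("small br",560,40,.085,s,o);P("sfr",568,112,.085,s,o);P("sfl",457,122,.085,s,o)
P("slip",478,290,.04,s,o);P("slip r",572,284,.04,s,o)
o=(0,0);s=800/512
P("amber",142,207,.15,s,o);P("amberfoot",172,235,0,s,o)
a=np.arctan2((bl-fl+br-fr)[1],(bl-fl+br-fr)[0]);b=np.arctan2((br-bl)[0],-(br-bl)[1]);print(np.degrees([a,b]))
E
```

```text
bl [0.8467 0.2331 0.085 ]
br [0.8517 0.0834 0.085 ]
fr [0.7743 0.0804 0.085 ]
fl [0.7695 0.2294 0.085 ]
cov l [0.6732 0.2274 0.064 ]
cov r [0.6779 0.0771 0.064 ]
lip in l [0.6129 0.2169 0.04  ]
lip in r [0.6169 0.0871 0.04  ]
lip r out [0.6109 0.0869 0.04  ]
tray wall l [0.615  0.2229 0.04  ]
tray wall r [0.6195 0.0754 0.04  ]
tin [0.5142 0.1671 0.032 ]
tin l [0.5127 0.2177 0.032 ]
tin r [0.5157 0.1158 0.032 ]
tin t [0.5655 0.1697 0.032 ]
tin b [0.4635 0.1646 0.032 ]
vials
v [0.7118 0.1965 0.054 ]
v [0.7123 0.1566 0.054 ]
v [0.7136 0.116  0.054 ]
red [0.3409 0.2524 0.032 ]
yel [0.3724 0.1182 0.032 ]
jar [0.7848 0.0002 0.09  ]
wb [ 0.7034 -0.0116  0.05  ]
small bl [ 0.8398 -0.0983  0.085 ]
small br [ 0.8521 -0.2138  0.085 ]
sfr [ 0.7757 -0.2222  0.085 ]
sfl [ 0.7616 -0.1097  0.085 ]
slip [ 0.598  -0.1378  0.04  ]
slip r [ 0.6072 -0.2343  0.04  ]
amber [0.6775 0.4029 0.15  ]
amberfoot [0.6678 0.3952 0.    ]
[2.4955 1.8812]
```

Tin: centre about (0.514, 0.167), diameter about 101 mm (given 100). Warmer: origin about (0.740, 0.1545), yaw about 2°, block 150 × 77–80 mm. The vials are at the expected spacing and the tray is nearly shut. I'll push the tin towards +y (about 12 cm), where the spot near (0.51, 0.29) is free. The jaw axis will lie along x with the fingers half open, so they cradle the tin.

```bash
python3 -m handwheel '[{"delta_pos":[1.2,-2.4,0],"angular":[0,0,-3.1],"grip":95},{"delta_pos":[1.2,-2.4,0],"angular":[0,0,-3.1],"grip":95},{"delta_pos":[1.2,-2.4,0],"angular":[0,0,-3.1],"grip":95},{"delta_pos":[1.2,-2.4,0],"angular":[0,0,-3.1],"grip":95},{"delta_pos":[1.2,-2.4,0],"angular":[0,0,-3.1],"grip":95},{"delta_pos":[1.2,-2.4,0],"angular":[0,0,-3.1],"grip":95},{"delta_pos":[1.2,-2.4,0],"angular":[0,0,-3.1],"grip":95},{"delta_pos":[1.2,-2.4,0],"angular":[0,0,-3.1],"grip":95},{"delta_pos":[1.2,-2.4,0],"angular":[0,0,-3.1],"grip":95},{"delta_pos":[1.2,-2.4,0],"angular":[0,0,-3.1],"grip":95}]' 20
python3 -m handwheel '[{"delta_pos":[1.2,-2.4,0],"angular":[0,0,-3.1],"grip":95},{"delta_pos":[1.2,-2.4,0],"angular":[0,0,-3.1],"grip":95},{"delta_pos":[1.2,-2.4,0],"angular":[0,0,-3.1],"grip":95},{"delta_pos":[1.2,-2.4,0],"angular":[0,0,-3.1],"grip":95},{"delta_pos":[1.2,-2.4,0],"angular":[0,0,-3.1],"grip":95},{"delta_pos":[1.2,-2.4,0],"angular":[0,0,-3.1],"grip":95},{"delta_pos":[1.2,-2.4,0],"angular":[0,0,-3.1],"grip":95},{"delta_pos":[1.2,-2.4,0],"angular":[0,0,-3.1],"grip":95},{"delta_pos":[1.2,-2.4,0],"angular":[0,0,-3.1],"grip":95},{"delta_pos":[0,0,0],"angular":[0,0,-3.1],"grip":95}]' 20
python3 - <<'E'
from workcell import arm, imaging
import cv2, numpy as np, pickle
s=arm.get_state();c=imaging.get_calibration("wrist");f=imaging.grab_frame("wrist")
cv2.imwrite("pics/raw_wrist1.png",f[:,:,::-1]);pickle.dump(c,open("w1.pkl","wb"))
cv2.imwrite("pics/wrist1.png",cv2.resize(f[:,:,::-1],(800,600),interpolation=cv2.INTER_CUBIC))
from scipy.spatial.transform import Rotation as R
q=s["eef_rot"];print(s["position"],R.from_quat(q,scalar_first=True).as_matrix().round(3),s["finger_gap"],s["time_s"],s["joint_pos"])
E
```

```text
time_s: 1.35
position: [0.3912, 0.322, 0.2054]
eef_rot: [-0.0, 0.476, 0.88, -0.0]
ft_force: [0.3, 0.7, 0.1]
finger_gap: 0.626
time_s: 2.6
position: [0.4996, 0.1055, 0.2054]
eef_rot: [-0.0, 0.694, 0.72, -0.0]
ft_force: [-0.4, 0.6, -0.5]
finger_gap: 0.624
[0.49956086 0.1054528  0.20542155] [[-0.036  0.999 -0.001]
 [ 0.999  0.036 -0.001]
 [-0.001 -0.001 -1.   ]] 0.6242078161988293 2.6 [ 1.23070894e-01  8.76964930e-02  1.89928706e+00 -5.45775931e-04
  1.15528068e+00  8.76418646e-02]
```

View pics/wrist1.png

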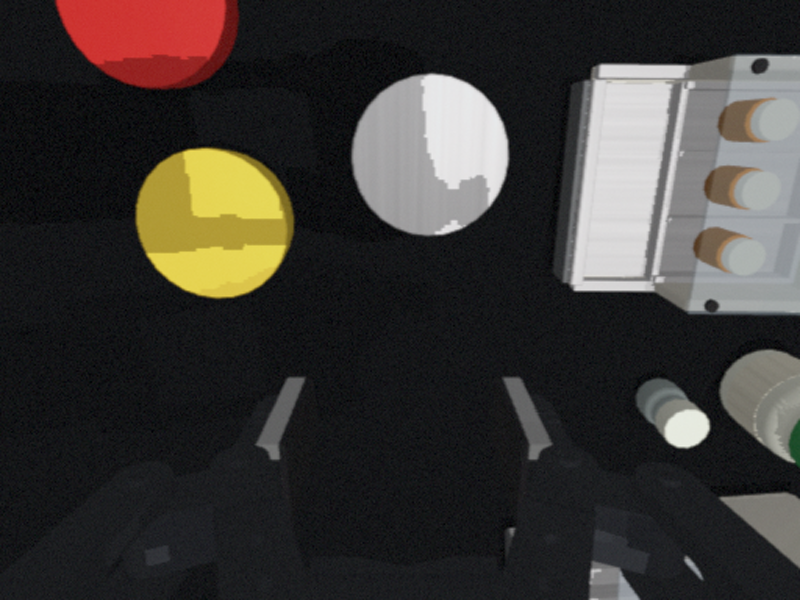

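Wrist view: the bare tin at (430,155), and the tray with its lip at about x 570–595, upper right. I'll enlarge the lip.

```bash
python3 - <<'E'
import cv2
f=cv2.imread("pics/raw_wrist1.png")
cv2.imwrite("pics/crop_lip.png",cv2.resize(f[35:195,345:465],None,fx=3.75,fy=3.75,interpolation=cv2.INTER_CUBIC))
E
python3 - <<'E'
from h import *
import pickle;c=pickle.load(open("w1.pkl","rb"))
k=512/800
for l,x,y,z in [("tin",430,155,.032),("tl",352,155,.032),("tr",509,155,.032),("tt",430,73,.032),("tb",430,236,.032),("yel",214,223,.032)]:
    print(l,px2w("",x*k,y*k,z,c).round(4))
E
```

```text
tin [0.5142 0.1715 0.032 ]
tl [0.4646 0.1697 0.032 ]
tr [0.5644 0.1733 0.032 ]
tt [0.5117 0.2195 0.032 ]
tb [0.5169 0.1195 0.032 ]
yel [0.3737 0.123  0.032 ]
```

View pics/crop_lip.png

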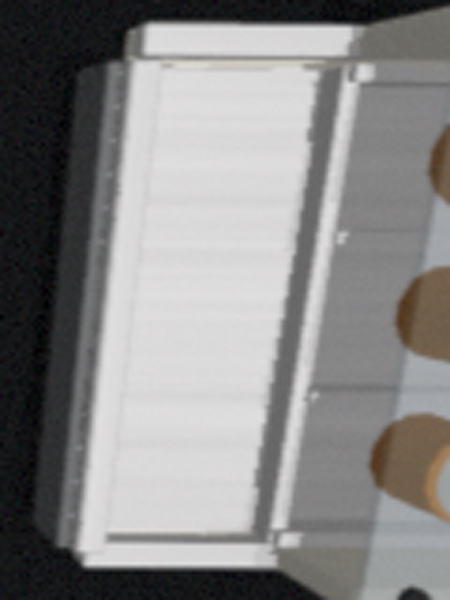

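Run:
```python
from h import *
import pickle;c=pickle.load(open("w1.pkl","rb"))
for l,x,y,z in [("out+",127,62,.04),("out-",78,548,.04),("in+",160,65,.04),("in-",108,535,.04),("panel+",110,62,.034),("panel-",62,546,.034),("wall+",145,23,.04),("wall-",85,567,.04),("bar+",352,85,.026),("bar-",275,535,.026)]:
    print(l,px2w("",345+(x+.5)/3.75-.5,35+(y+.5)/3.75-.5,z,c).round(4))
for p in [(.5142,.1695),(.6215,.1505)]:
    d=np.array(p)-[.740,.1545];a=np.radians(2);print(d@[np.cos(a),np.sin(a)],d@[-np.sin(a),np.cos(a)])
```

```text
out+ [0.6076 0.2183 0.04  ]
out- [0.6123 0.093  0.04  ]
in+ [0.6159 0.2179 0.04  ]
in- [0.6201 0.097  0.04  ]
panel+ [0.6053 0.2188 0.034 ]
panel- [0.6098 0.0918 0.034 ]
wall+ [0.6107 0.2273 0.04  ]
wall- [0.615  0.0876 0.04  ]
bar+ [0.6715 0.2163 0.026 ]
bar- [0.6736 0.0951 0.026 ]
-0.2251389562903743 0.02287116876071117
-0.11856741098857279 0.00013802705116997585
```

```bash
python3 -m handwheel '[{"delta_pos":[0.7,-1.5,-1],"angular":[0,0,0],"grip":95},{"delta_pos":[0.7,-1.5,-1],"angular":[0,0,0],"grip":95},{"delta_pos":[0,0,-3],"angular":[0,0,0],"grip":95},{"delta_pos":[0,0,-3],"angular":[0,0,0],"grip":95},{"delta_pos":[0,0,-3],"angular":[0,0,0],"grip":95},{"delta_pos":[0,0,-3],"angular":[0,0,0],"grip":95},{"delta_pos":[0,0,-2.5],"angular":[0,0,0],"grip":95},{"delta_pos":[0,0,-1.5],"angular":[0,0,0],"grip":95},{"delta_pos":[0,0,-0.8],"angular":[0,0,0],"grip":95},{"delta_pos":[0,0,-0.2],"angular":[0,0,0],"grip":95}]' 20
python3 - <<'E'
from workcell import arm, imaging
import cv2, numpy as np, pickle
f=imaging.grab_frame("scene")
cv2.imwrite("pics/s1.png",cv2.resize(f[110:270,180:380,::-1],(800,600),interpolation=cv2.INTER_CUBIC))
E
```

```text
time_s: 3.9
position: [0.5134, 0.0769, 0.0157]
eef_rot: [0.0, 0.693, 0.721, -0.0]
ft_force: [0.2, -0.2, 0.2]
finger_gap: 0.625
```

View pics/s1.png

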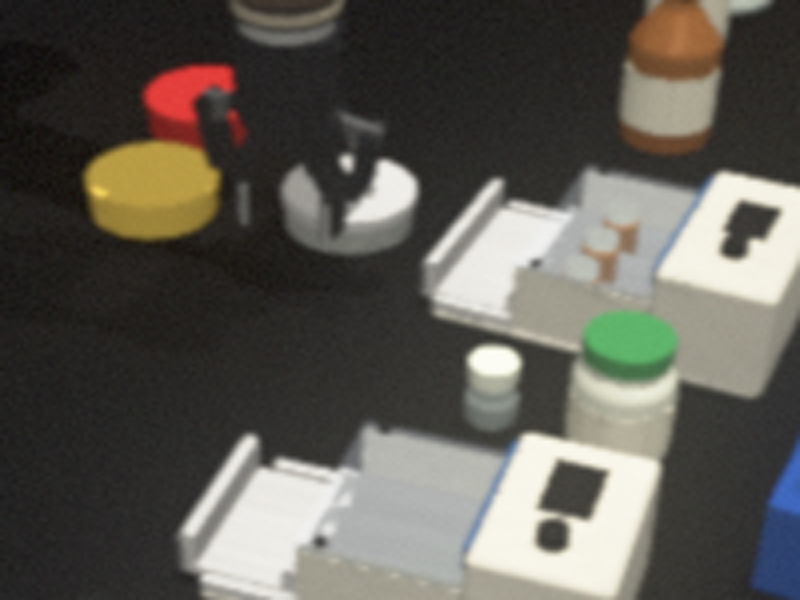

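The open fingers stand low at (240,205) and (333,215), just on the near (-y) side of the tin and touching nothing. I'll push to +y.

```bash
python3 -m handwheel '[{"delta_pos":[0,0.8,0],"angular":[0,0,0],"grip":95},{"delta_pos":[0,0.8,0],"angular":[0,0,0],"grip":95},{"delta_pos":[0,0.8,0],"angular":[0,0,0],"grip":95},{"delta_pos":[0,0.6,0],"angular":[0,0,0],"grip":95},{"delta_pos":[0,0.5,0],"angular":[0,0,0],"grip":95},{"delta_pos":[0,0.5,0],"angular":[0,0,0],"grip":95},{"delta_pos":[-0.05,0.8,0],"angular":[0,0,0],"grip":95},{"delta_pos":[-0.05,0.8,0],"angular":[0,0,0],"grip":95},{"delta_pos":[-0.05,0.8,0],"angular":[0,0,0],"grip":95},{"delta_pos":[-0.05,0.8,0],"angular":[0,0,0],"grip":95}]' 20
python3 - <<'E'
from workcell import arm, imaging
import cv2
f=imaging.grab_frame("top")
cv2.imwrite("pics/t1.png",cv2.resize(f[70:290,100:350,::-1],None,fx=2.7,fy=2.7,interpolation=cv2.INTER_CUBIC))
E
```

```text
time_s: 5.2
position: [0.5112, 0.1497, 0.0159]
eef_rot: [-0.0, 0.693, 0.721, 0.0]
ft_force: [0.4, -0.3, 0.5]
finger_gap: 0.625
```

View pics/t1.png

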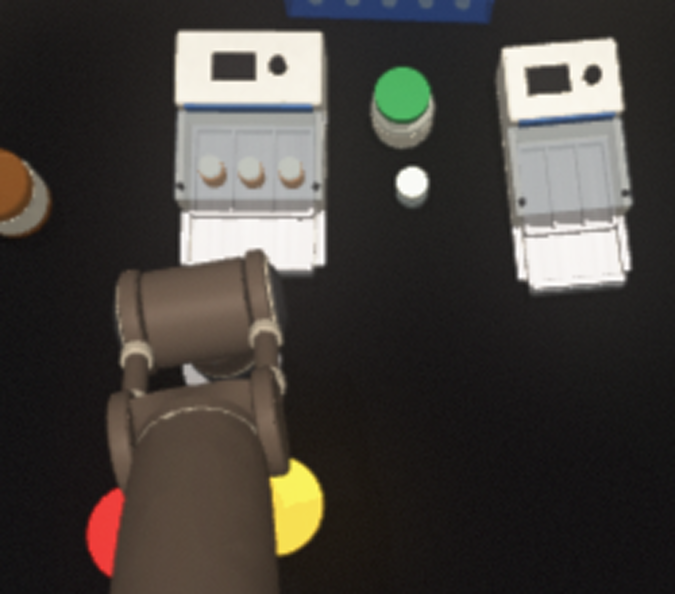

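The arm hides the tin in this view; I'll use the scene camera.

Run:
```python
from workcell import arm, imaging
import cv2
f=imaging.grab_frame("scene")
cv2.imwrite("pics/s2.png",cv2.resize(f[110:270,180:380,::-1],(800,600),interpolation=cv2.INTER_CUBIC))
f=imaging.grab_frame("wrist")
cv2.imwrite("pics/wr2.png",f[:,:,::-1])
```

```text
(no output)
```

View pics/s2.png

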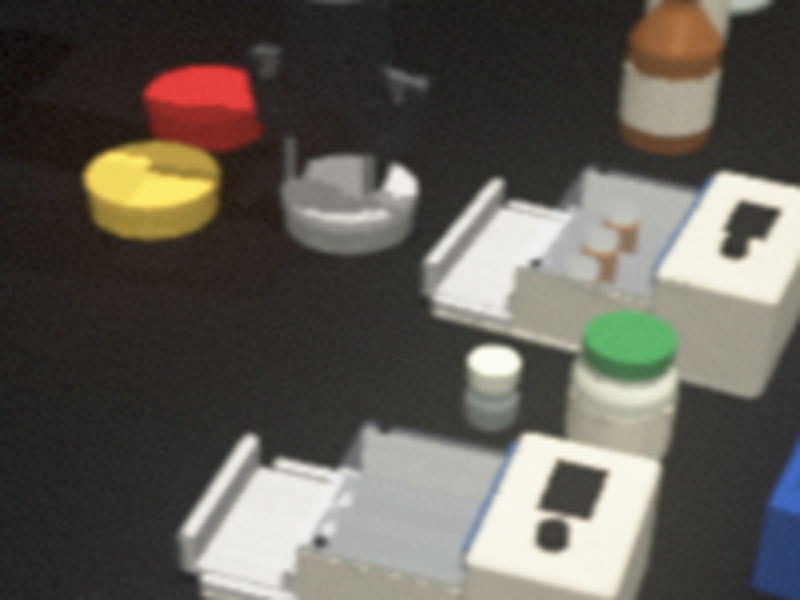

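View pics/wr2.png

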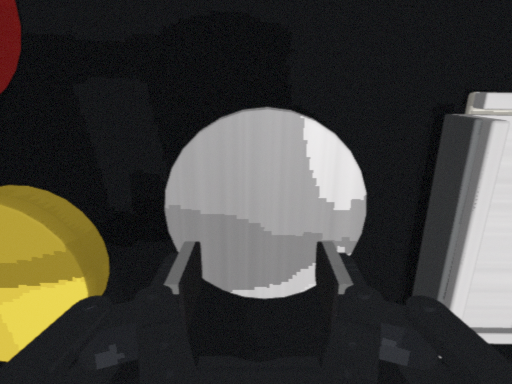

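Run:
```python
from h import *
from workcell import arm
s=arm.get_state();print(s["position"],s["ft_force"],s["finger_gap"])
c=imaging.get_calibration("wrist");print(c["world_from_camera"].round(3))
print("tcp px",w2px("",s["position"],c))
for u,v in [(190,242),(326,242)]:
  for z in (.006,.02,.035,.05): print(u,v,z,px2w("",u,v,z,c).round(4))
for u,v in [(265,107),(265,298),(165,203),(367,203)]: print("tin",px2w("",u,v,.032,c).round(4))
```

```text
[0.5111536  0.14952983 0.01584547] [-0.46664533 -0.30738859  1.1747204 ] 0.622787562048822
[[ 0.999  0.039  0.013  0.508]
 [ 0.041 -0.952 -0.303  0.229]
 [ 0.001  0.304 -0.953  0.184]
 [ 0.     0.     0.     1.   ]]
tcp px (np.float64(258.04477441937894), np.float64(234.42271239253265))
190 242 0.006 [0.4713 0.1383 0.006 ]
190 242 0.02 [0.4741 0.1454 0.02  ]
190 242 0.035 [0.4772 0.153  0.035 ]
190 242 0.05 [0.4803 0.1607 0.05  ]
326 242 0.006 [0.5518 0.1416 0.006 ]
326 242 0.02 [0.5483 0.1485 0.02  ]
326 242 0.035 [0.5446 0.1558 0.035 ]
326 242 0.05 [0.5409 0.1631 0.05  ]
tin [0.5114 0.2194 0.032 ]
tin [0.5161 0.1199 0.032 ]
tin [0.4649 0.172  0.032 ]
tin [0.5632 0.1761 0.032 ]
```

```bash
python3 - <<'E'
from h import *
c=imaging.get_calibration("scene")
# s1: tips with tcp (.5134,.0769); px crop: u=180+x/4, v=110+y*160/600
for nm,cx,cy in (("s1",.5134,.0769),("s2",.5112,.1497)):
  for gx in (-.036,.036):
    for z in (.0,.015,.03,.045):
      u,v=w2px("",(cx+gx,cy+gx*.036,z),c); print(nm,gx,z,round((u-180)*4),round((v-110)*3.75))
print([ (round((u-180)*4),round((v-110)*3.75)) for u,v in [w2px("",(.514,.121,z),c) for z in (0,.032)]])
print([ (round((u-180)*4),round((v-110)*3.75)) for u,v in [w2px("",(.514,.172,z),c) for z in (0,.032)]])
E
python3 - <<'E'
import cv2
a=cv2.imread("pics/s1.png");b=cv2.imread("pics/s2.png")
import numpy as np
cv2.imwrite("pics/s12.png",np.hstack([cv2.resize(x[80:280,200:450],None,fx=1.6,fy=1.6,interpolation=cv2.INTER_CUBIC) for x in (cv2.convertScaleAbs(a,alpha=1.5,beta=30),cv2.convertScaleAbs(b,alpha=1.5,beta=30))]))
E
```

```text
s1 -0.036 0.0 244 262
s1 -0.036 0.015 243 246
s1 -0.036 0.03 243 230
s1 -0.036 0.045 242 213
s1 0.036 0.0 334 285
s1 0.036 0.015 334 269
s1 0.036 0.03 334 252
s1 0.036 0.045 334 235
s2 -0.036 0.0 289 216
s2 -0.036 0.015 288 200
s2 -0.036 0.03 288 184
s2 -0.036 0.045 288 168
s2 0.036 0.0 376 237
s2 0.036 0.015 376 221
s2 0.036 0.03 376 205
s2 0.036 0.045 377 188
[(317, 245), (317, 211)]
[(348, 213), (349, 180)]
```

View pics/s12.png

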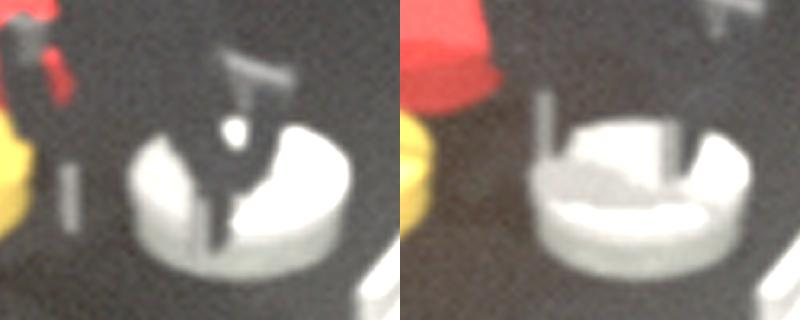

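The fingers passed over the tin's lid: their tips project to z ≈ 0.04 in the scene view, and the tin is still at (0.514, 0.172). So half open, the tips sit about 2 cm higher than assumed. I'll back off, shut the fingers and measure the tip again.

```bash
python3 -m handwheel '[{"delta_pos":[0,0,1],"angular":[0,0,0],"grip":95},{"delta_pos":[0,0,1],"angular":[0,0,0],"grip":95},{"delta_pos":[0,-2,0],"angular":[0,0,0],"grip":95},{"delta_pos":[0,-2,0],"angular":[0,0,0],"grip":95},{"delta_pos":[0,-2,0],"angular":[0,0,0],"grip":255},{"delta_pos":[0,-1.5,0],"angular":[0,0,0],"grip":255},{"delta_pos":[0,0,0],"angular":[0,0,0],"grip":255},{"delta_pos":[0,0,0],"angular":[0,0,0],"grip":255},{"delta_pos":[0,0,0],"angular":[0,0,0],"grip":255},{"delta_pos":[0,0,0],"angular":[0,0,0],"grip":255}]' 20
python3 - <<'E'
from h import *
import cv2
from workcell import arm
s=arm.get_state();p=s["position"];print(p,s["finger_gap"])
f=imaging.grab_frame("scene")
cv2.imwrite("pics/s3.png",cv2.resize(cv2.convertScaleAbs(f[130:190,225:305,::-1],alpha=1.5,beta=30),(800,600),interpolation=cv2.INTER_CUBIC))
c=imaging.get_calibration("scene")
for z in (.0,.015,.03,.045,.06):
  u,v=w2px("",(p[0],p[1],z),c); print(z,round((u-225)*10),round((v-130)*10))
cv2.imwrite("pics/wr3.png",imaging.grab_frame("wrist")[:,:,::-1])
E
```

```text
time_s: 6.6
position: [0.5112, 0.0746, 0.0359]
eef_rot: [-0.0, 0.693, 0.721, 0.0]
ft_force: [-0.2, 0.1, -0.5]
finger_gap: 0.001
[0.51120929 0.07460781 0.03586732] 0.0008558391663644351
0.0 260 531
0.015 259 488
0.03 259 444
0.045 258 400
0.06 257 355
```

View pics/s3.png

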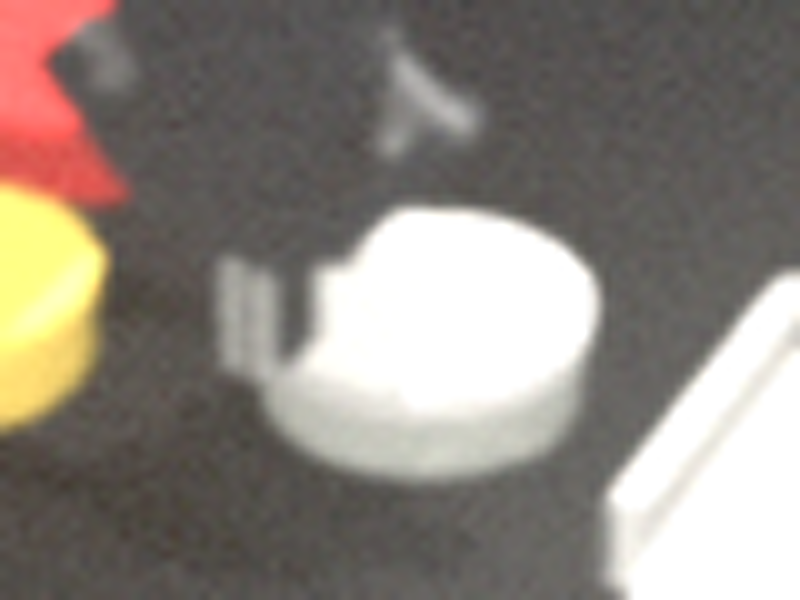

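View pics/wr3.png

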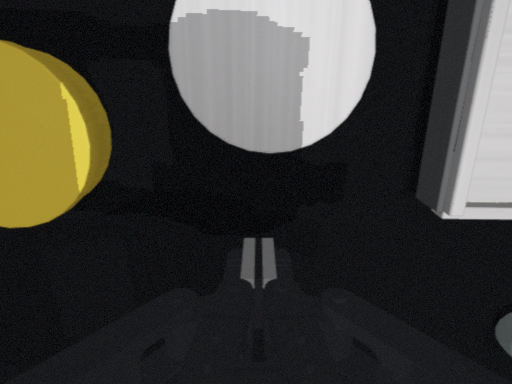

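Run:
```python
from h import *
c=imaging.get_calibration("wrist");s=imaging.get_calibration("scene")
for z in (.01,.02,.03,.04,.05,.06): print(z,px2w("",258,238,z,c).round(4),px2w("",258,282,z,c).round(4),"scene tip",px2w("",225+25.0,130+37.8,z,s).round(4))
```

```text
0.01 [0.5117 0.0598 0.01  ] [0.5131 0.0273 0.01  ] scene tip [0.4777 0.1305 0.01  ]
0.02 [0.5115 0.0647 0.02  ] [0.5128 0.0338 0.02  ] scene tip [0.4852 0.1171 0.02  ]
0.03 [0.5113 0.0695 0.03  ] [0.5125 0.0403 0.03  ] scene tip [0.4927 0.1036 0.03  ]
0.04 [0.5111 0.0743 0.04  ] [0.5123 0.0468 0.04  ] scene tip [0.5001 0.0902 0.04  ]
0.05 [0.5109 0.0792 0.05  ] [0.512  0.0533 0.05  ] scene tip [0.5076 0.0768 0.05  ]
0.06 [0.5107 0.084  0.06  ] [0.5117 0.0598 0.06  ] scene tip [0.5151 0.0634 0.06  ]
```

Both cameras put the visible tip at about z 0.05–0.06 while the TCP reads 0.036, so the tips really stand higher than the overhang suggests. I'll descend at this free spot and check by picture and force.

```bash
python3 -m handwheel '[{"delta_pos":[0,0,-0.4],"angular":[0,0,0],"grip":255},{"delta_pos":[0,0,-0.4],"angular":[0,0,0],"grip":255},{"delta_pos":[0,0,-0.4],"angular":[0,0,0],"grip":255},{"delta_pos":[0,0,-0.4],"angular":[0,0,0],"grip":255},{"delta_pos":[0,0,-0.3],"angular":[0,0,0],"grip":255},{"delta_pos":[0,0,-0.2],"angular":[0,0,0],"grip":255},{"delta_pos":[0,0,-0.2],"angular":[0,0,0],"grip":255},{"delta_pos":[0,0,0],"angular":[0,0,0],"grip":255},{"delta_pos":[0,0,0],"angular":[0,0,0],"grip":255},{"delta_pos":[0,0,0],"angular":[0,0,0],"grip":255}]' 20
python3 - <<'E'
from h import *
import cv2
from workcell import arm
s=arm.get_state();p=s["position"];print(p,s["finger_gap"])
f=imaging.grab_frame("scene")
a=cv2.resize(cv2.convertScaleAbs(f[130:190,225:305,::-1],alpha=2.5,beta=30),(640,480),interpolation=cv2.INTER_CUBIC)
c=imaging.get_calibration("scene")
for z in (.0,.015,.03,.045,.06):
  u,v=w2px("",(p[0],p[1]-.011,z),c); print(z,round((u-225)*8),round((v-130)*8))
cv2.imwrite("pics/s4.png",a)
w=imaging.grab_frame("wrist")
cv2.imwrite("pics/wr4.png",cv2.resize(cv2.convertScaleAbs(w[180:330,170:350,::-1],alpha=4,beta=20),(720,600),interpolation=cv2.INTER_CUBIC))
E
```

```text
time_s: 7.95
position: [0.5113, 0.0741, 0.013]
eef_rot: [0.0, 0.693, 0.721, 0.0]
ft_force: [-0.0, 0.0, -0.7]
finger_gap: 0.001
[0.51133185 0.07411202 0.01299813] 0.0008537322881722425
0.0 193 441
0.015 192 407
0.03 192 372
0.045 191 336
0.06 190 300
```

View pics/s4.png

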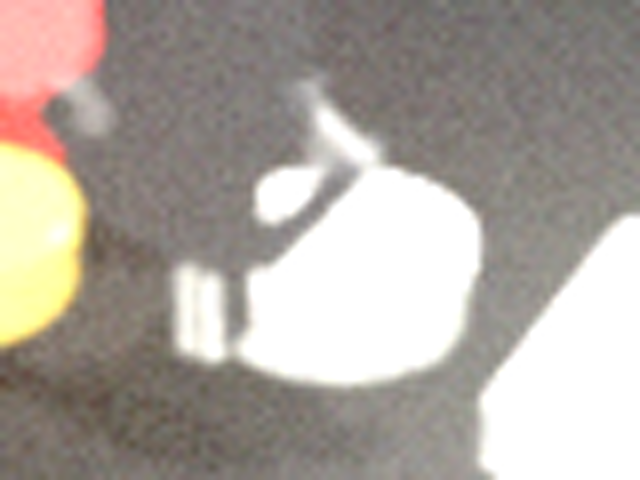

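View pics/wr4.png

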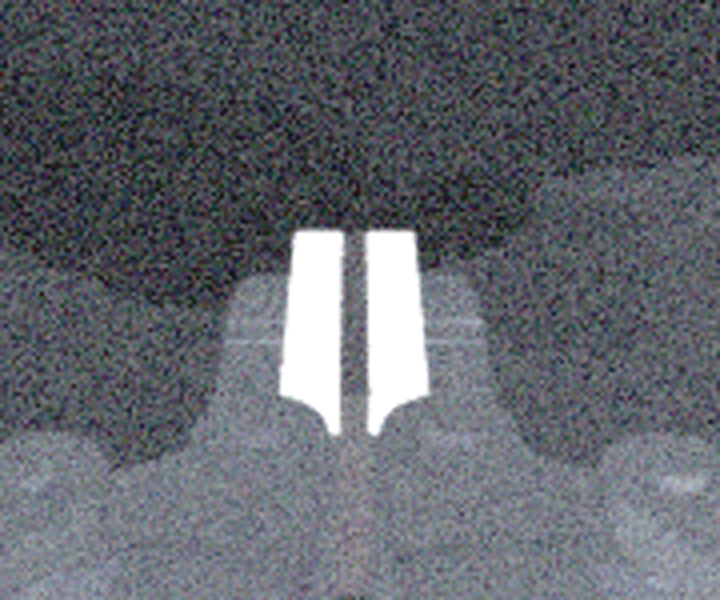

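The pad tips end at row ~358 → z ≈ 0.036 (TCP reads 0.013), the same offset of about 22 mm again, with no contact force. I'll go lower in small steps.

```bash
python3 -m handwheel '[{"delta_pos":[0,0,-0.2],"angular":[0,0,0],"grip":255},{"delta_pos":[0,0,-0.2],"angular":[0,0,0],"grip":255},{"delta_pos":[0,0,-0.2],"angular":[0,0,0],"grip":255},{"delta_pos":[0,0,-0.2],"angular":[0,0,0],"grip":255},{"delta_pos":[0,0,-0.2],"angular":[0,0,0],"grip":255},{"delta_pos":[0,0,0],"angular":[0,0,0],"grip":255},{"delta_pos":[0,0,0],"angular":[0,0,0],"grip":255},{"delta_pos":[0,0,0],"angular":[0,0,0],"grip":255},{"delta_pos":[0,0,0],"angular":[0,0,0],"grip":255},{"delta_pos":[0,0,0],"angular":[0,0,0],"grip":255}]' 20
python3 - <<'E'
from h import *
import cv2
from workcell import arm
s=arm.get_state();p=s["position"];print(p,s["ft_force"])
f=imaging.grab_frame("scene")
a=cv2.resize(cv2.convertScaleAbs(f[130:190,225:305,::-1],alpha=2.5,beta=30),(640,480),interpolation=cv2.INTER_CUBIC)
cv2.imwrite("pics/s5.png",a)
E
```

```text
time_s: 9.3
position: [0.5112, 0.0741, 0.0029]
eef_rot: [0.0, 0.693, 0.721, 0.0]
ft_force: [-0.6, -0.1, -0.4]
finger_gap: 0.001
[0.51123664 0.07410142 0.00294152] [-0.55254458 -0.07610034 -0.43667393]
```

View pics/s5.png

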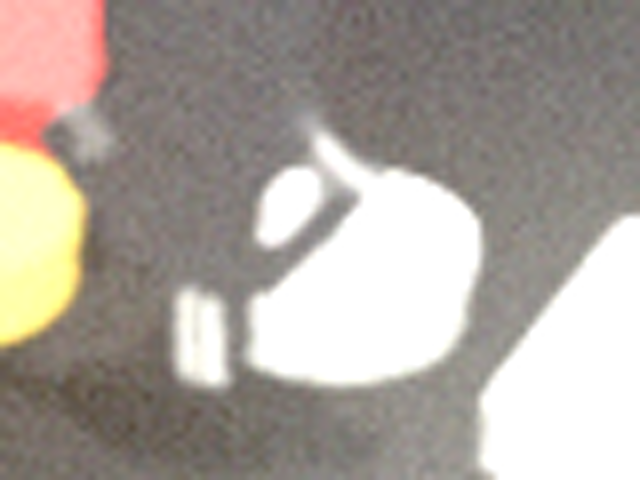

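Tip row ~383 → z ≈ 0.025 with TCP at 0.003 and no bench contact, so the offset is confirmed: tip ≈ TCP reading + 22 mm. I'll open partly again as a cradle, go down another 16 mm, then push.

```bash
python3 -m handwheel '[{"delta_pos":[0.3,0,0],"angular":[0,0,0],"grip":135},{"delta_pos":[0,0,-0.2],"angular":[0,0,0],"grip":135},{"delta_pos":[0,0,-0.3],"angular":[0,0,0],"grip":135},{"delta_pos":[0,0,-0.3],"angular":[0,0,0],"grip":135},{"delta_pos":[0,0,-0.2],"angular":[0,0,0],"grip":135},{"delta_pos":[0,0,-0.2],"angular":[0,0,0],"grip":135},{"delta_pos":[0,0,-0.2],"angular":[0,0,0],"grip":135},{"delta_pos":[0,0,-0.2],"angular":[0,0,0],"grip":135},{"delta_pos":[0,0,0],"angular":[0,0,0],"grip":135},{"delta_pos":[0,0,0],"angular":[0,0,0],"grip":135}]' 20
python3 - <<'E'
from h import *
import cv2
from workcell import arm
s=arm.get_state();p=s["position"];print(p,s["ft_force"])
f=imaging.grab_frame("scene")
a=cv2.resize(cv2.convertScaleAbs(f[130:190,225:305,::-1],alpha=2.5,beta=30),(640,480),interpolation=cv2.INTER_CUBIC)
cv2.imwrite("pics/s6.png",a)
w=imaging.grab_frame("wrist")
cv2.imwrite("pics/wr6.png",w[:,:,::-1])
c=imaging.get_calibration("scene")
for z in (.0,.01,.02):
 for g in (-.027,.027):
  u,v=w2px("",(p[0]+g,p[1]-.011,z),c); print(z,g,round((u-225)*8),round((v-130)*8))
E
```

```text
time_s: 10.6
position: [0.5143, 0.0741, -0.0131]
eef_rot: [0.0, 0.693, 0.721, 0.0]
ft_force: [-0.6, -0.0, 0.4]
finger_gap: 0.47
[ 0.51428429  0.07411172 -0.0130804 ] [-0.58220849 -0.0363131   0.3789844 ]
0.0 -0.027 134 423
0.0 0.027 267 463
0.01 -0.027 134 401
0.01 0.027 267 440
0.02 -0.027 133 377
0.02 0.027 267 417
```

View pics/s6.png

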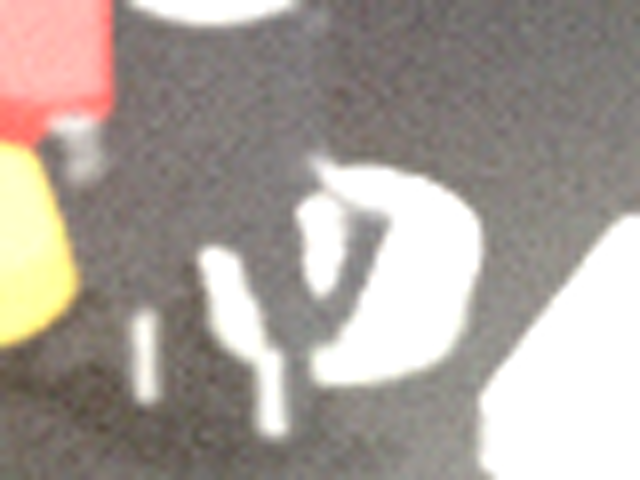

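View pics/wr6.png

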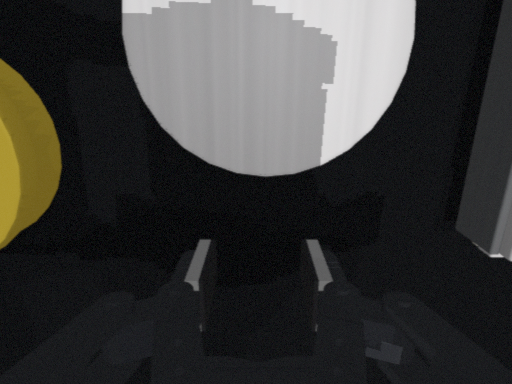

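The tips are now at z ≈ 0.010, about 52 mm apart, with the tin centred ahead of them. I'll push slowly.

```bash
python3 -m handwheel '[{"delta_pos":[0,1,0],"angular":[0,0,0],"grip":135},{"delta_pos":[0,1,0],"angular":[0,0,0],"grip":135},{"delta_pos":[0,0.8,0],"angular":[0,0,0],"grip":135},{"delta_pos":[0,0.5,0],"angular":[0,0,0],"grip":135},{"delta_pos":[0,0.4,0],"angular":[0,0,0],"grip":135},{"delta_pos":[0,0.4,0],"angular":[0,0,0],"grip":135},{"delta_pos":[0,0.4,0],"angular":[0,0,0],"grip":135},{"delta_pos":[0,0.5,0],"angular":[0,0,0],"grip":135},{"delta_pos":[-0.05,0.6,0],"angular":[0,0,0],"grip":135},{"delta_pos":[-0.05,0.7,0],"angular":[0,0,0],"grip":135}]' 20
python3 - <<'E'
from h import *
import cv2
w=imaging.grab_frame("wrist")
f=imaging.grab_frame("scene")
a=cv2.resize(f[100:260,190:390,::-1],(640,512),interpolation=cv2.INTER_CUBIC)
cv2.imwrite("pics/s7.png",a)
cv2.imwrite("pics/wr7.png",w[:,:,::-1])
E
```

```text
time_s: 11.95
position: [0.5131, 0.1374, -0.0131]
eef_rot: [-0.0, 0.693, 0.721, -0.0]
ft_force: [0.4, -2.6, 0.1]
finger_gap: 0.471
```

View pics/s7.png

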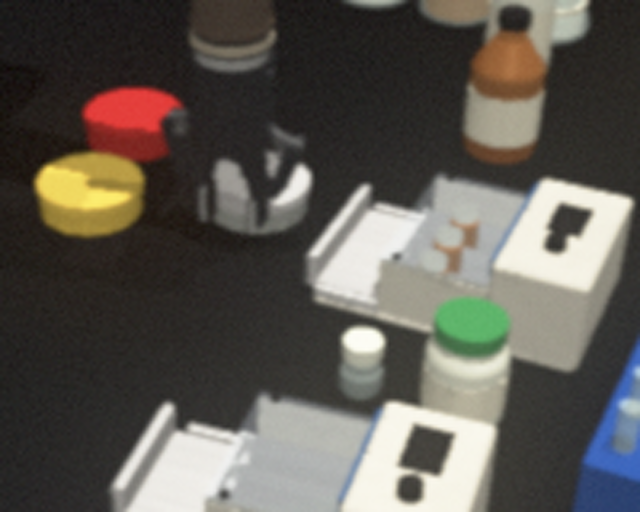

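View pics/wr7.png

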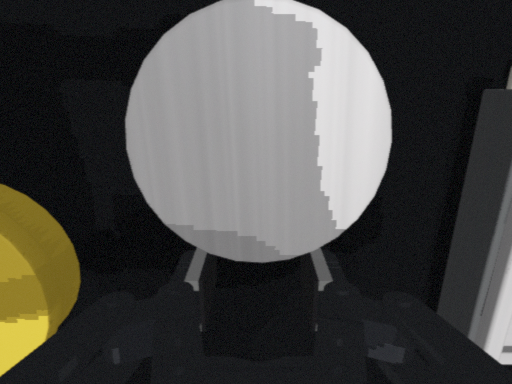

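The tin sits flat in the cradle (-2.6 N). I'll continue.

```bash
python3 -m handwheel '[{"delta_pos":[-0.05,0.8,0],"angular":[0,0,0],"grip":135},{"delta_pos":[-0.05,0.8,0],"angular":[0,0,0],"grip":135},{"delta_pos":[-0.05,0.8,0],"angular":[0,0,0],"grip":135},{"delta_pos":[-0.05,0.8,0],"angular":[0,0,0],"grip":135},{"delta_pos":[-0.05,0.8,0],"angular":[0,0,0],"grip":135},{"delta_pos":[-0.05,0.8,0],"angular":[0,0,0],"grip":135},{"delta_pos":[-0.05,0.8,0],"angular":[0,0,0],"grip":135},{"delta_pos":[-0.05,0.8,0],"angular":[0,0,0],"grip":135},{"delta_pos":[-0.05,0.8,0],"angular":[0,0,0],"grip":135},{"delta_pos":[-0.05,0.8,0],"angular":[0,0,0],"grip":135}]' 20
python3 -m handwheel '[{"delta_pos":[0,0.8,0],"angular":[0,0,0],"grip":135},{"delta_pos":[0,0.6,0],"angular":[0,0,0],"grip":135},{"delta_pos":[0,0.4,0],"angular":[0,0,0],"grip":135},{"delta_pos":[0,0.3,0],"angular":[0,0,0],"grip":135},{"delta_pos":[0,0.2,0],"angular":[0,0,0],"grip":135},{"delta_pos":[0,0.1,0],"angular":[0,0,0],"grip":135},{"delta_pos":[0,0,0],"angular":[0,0,0],"grip":135},{"delta_pos":[0,-0.5,0],"angular":[0,0,0],"grip":135},{"delta_pos":[0,-1.5,0],"angular":[0,0,0],"grip":135},{"delta_pos":[0,-2,0],"angular":[0,0,0],"grip":135}]' 20
python3 - <<'E'
from h import *
import cv2,pickle
c=imaging.get_calibration("wrist");pickle.dump(c,open("w8.pkl","wb"))
w=imaging.grab_frame("wrist")
f=imaging.grab_frame("scene")
a=cv2.resize(f[100:260,190:390,::-1],(640,512),interpolation=cv2.INTER_CUBIC)
cv2.imwrite("pics/s8.png",a)
cv2.imwrite("pics/wr8.png",w[:,:,::-1])
E
```

```text
time_s: 13.3
position: [0.5081, 0.2176, -0.0131]
eef_rot: [-0.0, 0.693, 0.721, -0.0]
ft_force: [0.1, -1.9, 0.8]
finger_gap: 0.473
time_s: 14.55
position: [0.5083, 0.2002, -0.013]
eef_rot: [0.0, 0.693, 0.721, 0.0]
ft_force: [0.3, 0.1, -0.6]
finger_gap: 0.468
```

View pics/s8.png

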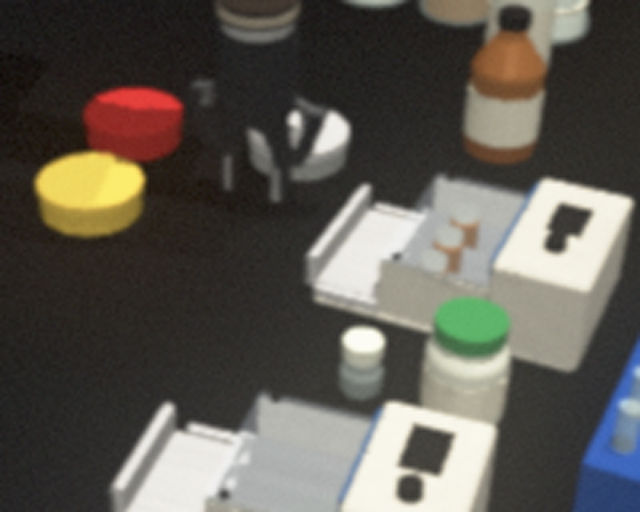

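View pics/wr8.png

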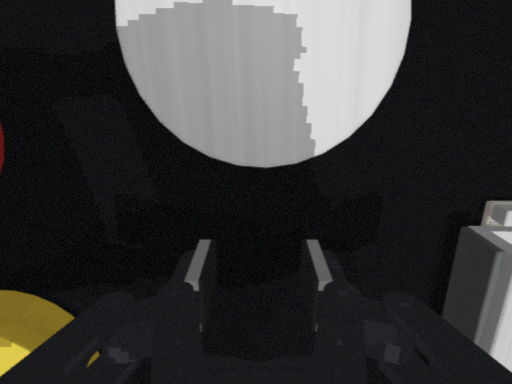

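Run:
```python
from h import *
import pickle;c=pickle.load(open("w8.pkl","rb"))
o=np.array([.740,.1545]);a=np.radians(2)
P=lambda u,v:px2w("",u,v,.032,c)[:2]
b=P(264,166);l=P(116,12);r=P(411,12);print(b,l,r,(l+r)/2,b+[-.002,.05])
d=b+[-.002,.05]-o;print(d@[np.cos(a),np.sin(a)],d@[-np.sin(a),np.cos(a)])
```

```text
[0.50847114 0.2499712 ] [0.45687259 0.30043023] [0.55492681 0.30444622] [0.5058997  0.30243823] [0.50647114 0.2999712 ]
-0.22830972810673908 0.15353262579647484
```

The tin is now at about y = +0.153 in the warmer frame (needs > 0.112), flat. Next is the hook. First I'll check the height of the gripper's knuckles when shut (bright spots in s5) against the 64 mm cover.

Run:
```python
from h import *
s=imaging.get_calibration("scene")
for x,y in ((85,140),(370,175)):
  for z in (.05,.07,.09,.11): print((x,y),z,px2w("",225+x/8,130+y/8,z,s).round(3))
```

```text
(85, 140) 0.05 [0.415 0.156 0.05 ]
(85, 140) 0.07 [0.433 0.126 0.07 ]
(85, 140) 0.09 [0.451 0.097 0.09 ]
(85, 140) 0.11 [0.468 0.068 0.11 ]
(370, 175) 0.05 [0.522 0.182 0.05 ]
(370, 175) 0.07 [0.537 0.152 0.07 ]
(370, 175) 0.09 [0.551 0.122 0.09 ]
(370, 175) 0.11 [0.566 0.092 0.11 ]
```

```bash
python3 -m handwheel '[{"delta_pos":[0,-0.5,2],"angular":[0,0,0],"grip":135},{"delta_pos":[0,-0.5,2],"angular":[0,0,0],"grip":255},{"delta_pos":[0,-0.5,2],"angular":[0,0,0],"grip":255},{"delta_pos":[0,-0.5,2],"angular":[0,0,0],"grip":255},{"delta_pos":[0,-0.5,2],"angular":[0,0,0],"grip":255},{"delta_pos":[0,-0.5,2],"angular":[0,0,0],"grip":255},{"delta_pos":[1,-0.5,0],"angular":[0,0,0],"grip":255},{"delta_pos":[1,-0.5,0],"angular":[0,0,0],"grip":255},{"delta_pos":[1,-0.5,0],"angular":[0,0,0],"grip":255},{"delta_pos":[1,-0.3,0],"angular":[0,0,0],"grip":255}]' 20
python3 - <<'E'
from h import *
import cv2,pickle
from workcell import arm
print(arm.get_state()["joint_pos"].round(2))
c=imaging.get_calibration("wrist");pickle.dump(c,open("w9.pkl","wb"))
w=imaging.grab_frame("wrist")
cv2.imwrite("pics/raw_wr9.png",w[:,:,::-1])
cv2.imwrite("pics/wr9.png",cv2.resize(w[:,:,::-1],(800,600),interpolation=cv2.INTER_CUBIC))
E
```

```text
time_s: 15.9
position: [0.5485, 0.1526, 0.1059]
eef_rot: [-0.0, 0.693, 0.721, -0.001]
ft_force: [0.6, 0.2, -0.2]
finger_gap: -0.002
[ 0.19  0.32  1.84 -0.    0.98  0.16]
```

View pics/wr9.png

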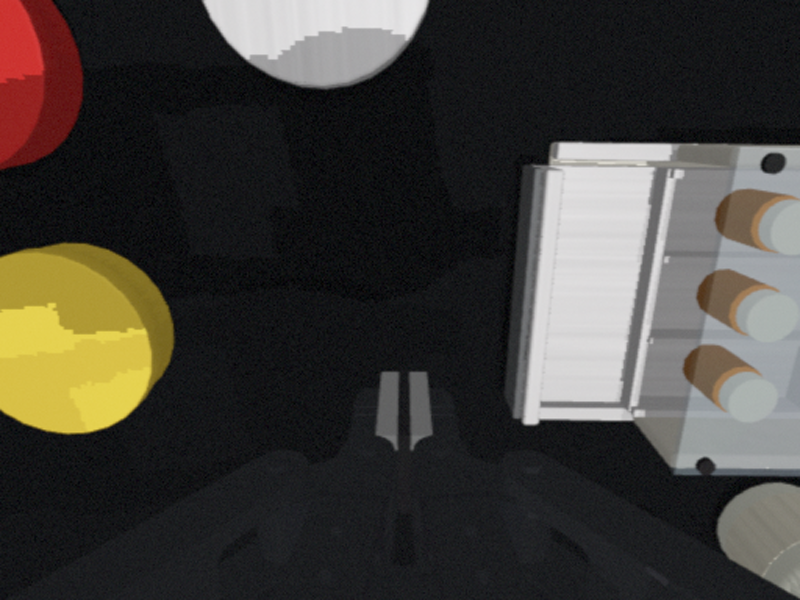

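The tray is in view with the lip's top strip from (537–562,167) to (524–541,422). The knuckles sit ~80 mm above the tips, so they clear the cover. I'll measure the lip once more.

Run:
```python
from h import *
import pickle;c=pickle.load(open("w9.pkl","rb"))
k=512/800
for l,x,y,z in [("in+",562,170,.04),("in-",541,420,.04),("out+",537,166,.04),("out-",524,422,.04),("bar+",662,170,.026),("bar-",631,408,.026),("floor+",651,170,.014),("floor in-",543,402,.014)]:
    print(l,px2w("",x*k,y*k,z,c).round(4))
import cv2
f=cv2.imread("pics/raw_wr9.png")
cv2.imwrite("pics/crop9.png",cv2.resize(f[85:280,315:450],None,fx=3,fy=3,interpolation=cv2.INTER_CUBIC))
```

```text
in+ [0.6155 0.2187 0.04  ]
in- [0.6213 0.0943 0.04  ]
out+ [0.6044 0.22   0.04  ]
out- [0.6128 0.0928 0.04  ]
bar+ [0.6662 0.2198 0.026 ]
bar- [0.6734 0.0953 0.026 ]
floor+ [0.6667 0.219  0.014 ]
floor in- [0.6295 0.0905 0.014 ]
```

View pics/crop9.png

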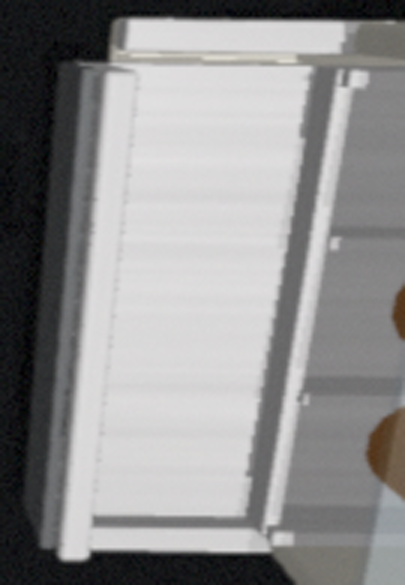

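Lip inner edge mid is (0.6185, 0.156) and the bar is at 0.669, so I'll go to x 0.644, y 0.155 and lower partway.

```bash
python3 -m handwheel '[{"delta_pos":[1.6,0.1,0],"angular":[0,0,0],"grip":255},{"delta_pos":[2,0.1,0],"angular":[0,0,0],"grip":255},{"delta_pos":[2,0,0],"angular":[0,0,0],"grip":255},{"delta_pos":[2,0,0],"angular":[0,0,0],"grip":255},{"delta_pos":[1.5,0,0],"angular":[0,0,0],"grip":255},{"delta_pos":[0.5,0,-1],"angular":[0,0,0],"grip":255},{"delta_pos":[0,0,-2],"angular":[0,0,0],"grip":255},{"delta_pos":[0,0,-2],"angular":[0,0,0],"grip":255},{"delta_pos":[0,0,-1],"angular":[0,0,0],"grip":255},{"delta_pos":[0,0,0],"angular":[0,0,0],"grip":255}]' 20
python3 - <<'E'
from h import *
import cv2,pickle
from workcell import arm
w=imaging.grab_frame("wrist")
f=imaging.grab_frame("scene")
cv2.imwrite("pics/wr10.png",cv2.resize(w[150:350,140:440,::-1],(750,500),interpolation=cv2.INTER_CUBIC))
cv2.imwrite("pics/s10.png",cv2.resize(f[110:230,230:390,::-1],(800,600),interpolation=cv2.INTER_CUBIC))
E
```

```text
time_s: 17.2
position: [0.6425, 0.1549, 0.0449]
eef_rot: [-0.001, 0.693, 0.721, -0.001]
ft_force: [0.2, -0.3, -0.4]
finger_gap: -0.001
```

View pics/wr10.png

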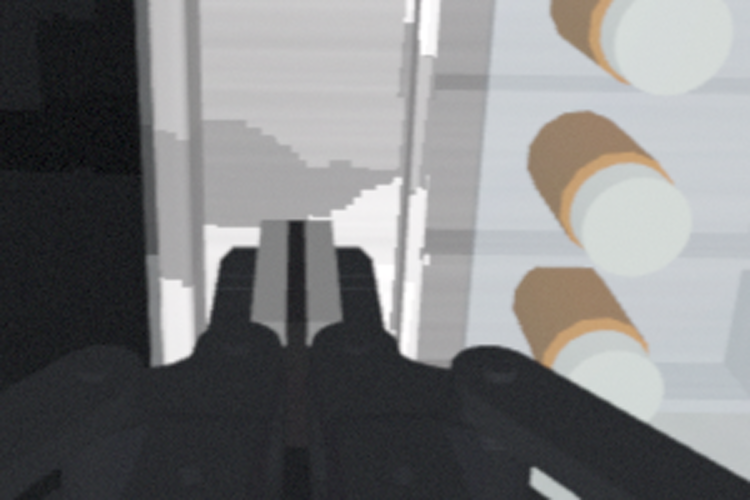

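View pics/s10.png

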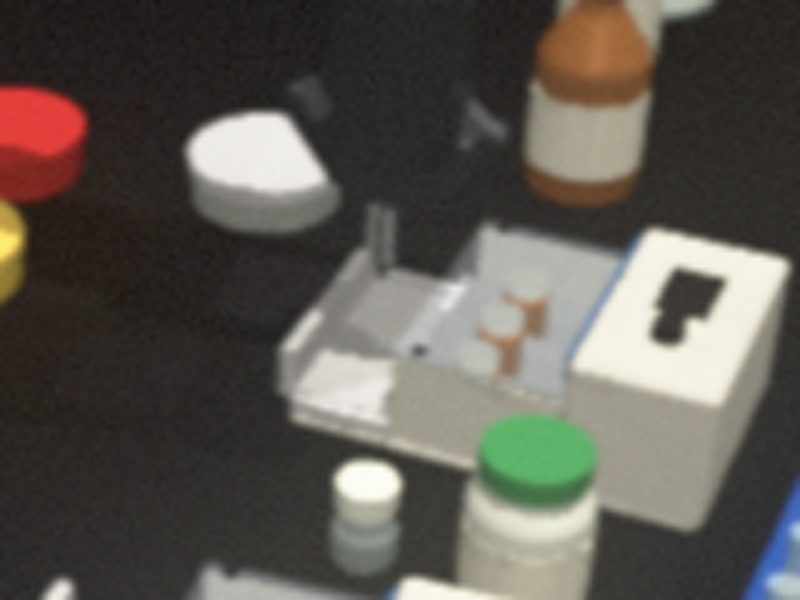

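The fingers are centred over the well, between the lip (col ~195) and the bar (~405), still above it. I'll lower them in.

```bash
python3 -m handwheel '[{"delta_pos":[0.1,0,-0.8],"angular":[0,0,0],"grip":255},{"delta_pos":[0,0,-0.8],"angular":[0,0,0],"grip":255},{"delta_pos":[0,0,-0.6],"angular":[0,0,0],"grip":255},{"delta_pos":[0,0,-0.5],"angular":[0,0,0],"grip":255},{"delta_pos":[0,0,-0.5],"angular":[0,0,0],"grip":255},{"delta_pos":[0,0,-0.4],"angular":[0,0,0],"grip":255},{"delta_pos":[0,0,-0.4],"angular":[0,0,0],"grip":255},{"delta_pos":[0,0,-0.3],"angular":[0,0,0],"grip":255},{"delta_pos":[0,0,0],"angular":[0,0,0],"grip":255},{"delta_pos":[0,0,0],"angular":[0,0,0],"grip":255}]' 20
python3 - <<'E'
from h import *
import cv2,pickle
w=imaging.grab_frame("wrist")
f=imaging.grab_frame("scene")
cv2.imwrite("pics/wr11.png",cv2.resize(w[150:350,140:440,::-1],(750,500),interpolation=cv2.INTER_CUBIC))
cv2.imwrite("pics/s11.png",cv2.resize(f[110:230,230:390,::-1],(800,600),interpolation=cv2.INTER_CUBIC))
E
```

```text
time_s: 18.55
position: [0.6454, 0.1551, 0.004]
eef_rot: [0.0, 0.693, 0.721, 0.0]
ft_force: [0.5, -0.4, 0.6]
finger_gap: -0.002
```

View pics/wr11.png

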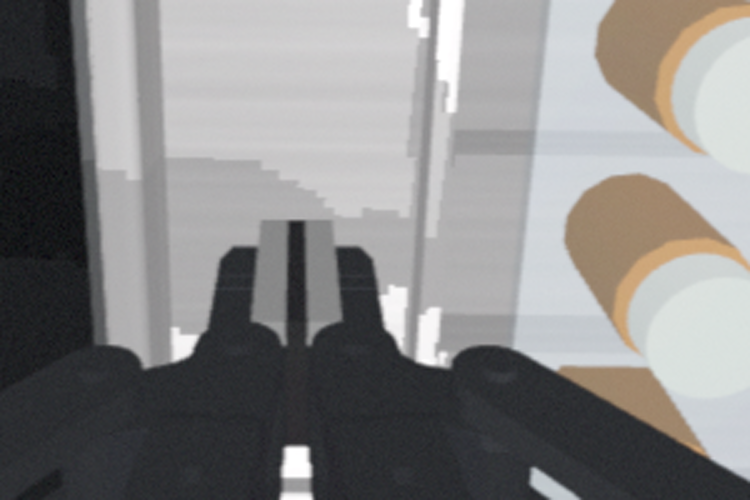

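View pics/s11.png

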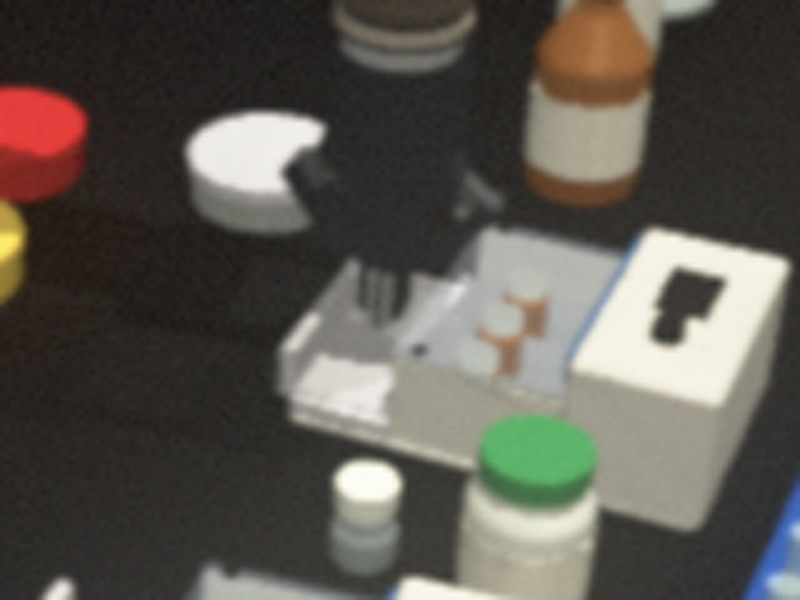

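The fingers are inside the well, lip on their left, no contact. I'll lower 3 mm more and start drawing out slowly along the warmer's -x.

```bash
python3 -m handwheel '[{"delta_pos":[0,0,-0.2],"angular":[0,0,0],"grip":255},{"delta_pos":[-0.3,0,-0.1],"angular":[0,0,0],"grip":255},{"delta_pos":[-0.3,0,0],"angular":[0,0,0],"grip":255},{"delta_pos":[-0.3,0,0],"angular":[0,0,0],"grip":255},{"delta_pos":[-0.3,0,0],"angular":[0,0,0],"grip":255},{"delta_pos":[-0.3,0,0],"angular":[0,0,0],"grip":255},{"delta_pos":[-0.3,0,0],"angular":[0,0,0],"grip":255},{"delta_pos":[-0.3,0,0],"angular":[0,0,0],"grip":255},{"delta_pos":[-0.3,-0.05,0],"angular":[0,0,0],"grip":255},{"delta_pos":[-0.4,-0.05,0],"angular":[0,0,0],"grip":255}]' 20
python3 - <<'E'
from h import *
import cv2
f=imaging.grab_frame("scene")
cv2.imwrite("pics/s12.png",cv2.resize(f[110:230,230:390,::-1],(800,600),interpolation=cv2.INTER_CUBIC))
E
```

```text
time_s: 19.9
position: [0.6173, 0.1545, 0.0011]
eef_rot: [-0.0, 0.693, 0.721, 0.001]
ft_force: [1.3, 0.6, -0.3]
finger_gap: -0.002
```

View pics/s12.png

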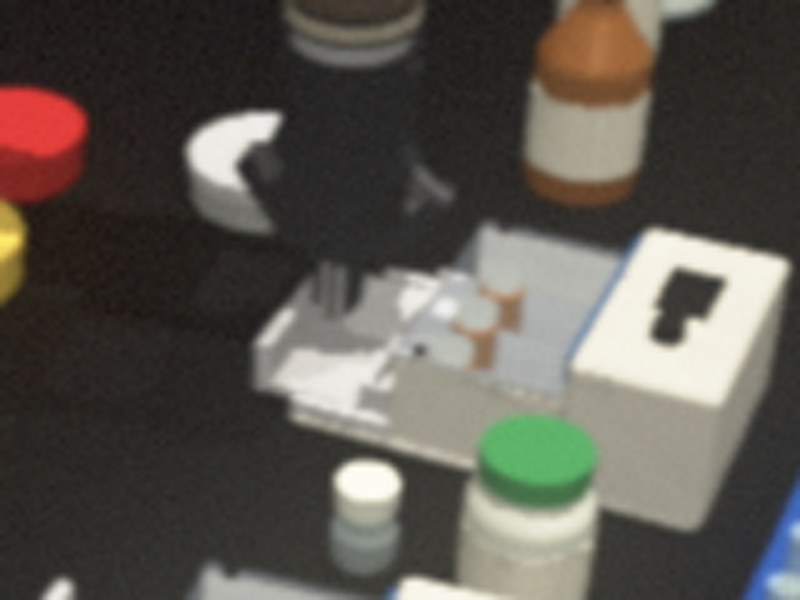

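The tray is coming (lip now at ~(265,350)) and the vials stand. I'll continue.

```bash
python3 -m handwheel '[{"delta_pos":[-0.4,0,0],"angular":[0,0,0],"grip":255},{"delta_pos":[-0.5,-0.05,0],"angular":[0,0,0],"grip":255},{"delta_pos":[-0.5,0,0],"angular":[0,0,0],"grip":255},{"delta_pos":[-0.5,-0.05,0],"angular":[0,0,0],"grip":255},{"delta_pos":[-0.5,0,0],"angular":[0,0,0],"grip":255},{"delta_pos":[-0.5,-0.05,0],"angular":[0,0,0],"grip":255},{"delta_pos":[-0.5,0,0],"angular":[0,0,0],"grip":255},{"delta_pos":[-0.5,-0.05,0],"angular":[0,0,0],"grip":255},{"delta_pos":[-0.5,0,0],"angular":[0,0,0],"grip":255},{"delta_pos":[-0.5,0,0],"angular":[0,0,0],"grip":255}]' 20
python3 -m handwheel '[{"delta_pos":[-0.5,0,0],"angular":[0,0,0],"grip":255},{"delta_pos":[-0.5,-0.05,0],"angular":[0,0,0],"grip":255},{"delta_pos":[-0.4,0,0],"angular":[0,0,0],"grip":255},{"delta_pos":[-0.4,-0.05,0],"angular":[0,0,0],"grip":255},{"delta_pos":[-0.3,0,0],"angular":[0,0,0],"grip":255},{"delta_pos":[-0.3,0,0],"angular":[0,0,0],"grip":255},{"delta_pos":[-0.3,0,0],"angular":[0,0,0],"grip":255},{"delta_pos":[-0.2,0,0],"angular":[0,0,0],"grip":255},{"delta_pos":[0,0,0],"angular":[0,0,0],"grip":255},{"delta_pos":[0,0,0],"angular":[0,0,0],"grip":255}]' 20
python3 - <<'E'
from h import *
import cv2
f=imaging.grab_frame("scene")
cv2.imwrite("pics/s13.png",cv2.resize(f[110:230,230:390,::-1],(800,600),interpolation=cv2.INTER_CUBIC))
E
```

```text
time_s: 21.2
position: [0.5679, 0.1519, 0.0009]
eef_rot: [0.0, 0.693, 0.721, -0.0]
ft_force: [2.5, 0.6, 0.9]
finger_gap: -0.005
time_s: 22.45
position: [0.5387, 0.1509, 0.0007]
eef_rot: [-0.0, 0.693, 0.721, -0.001]
ft_force: [0.9, 0.2, 0.8]
finger_gap: -0.001
```

View pics/s13.png

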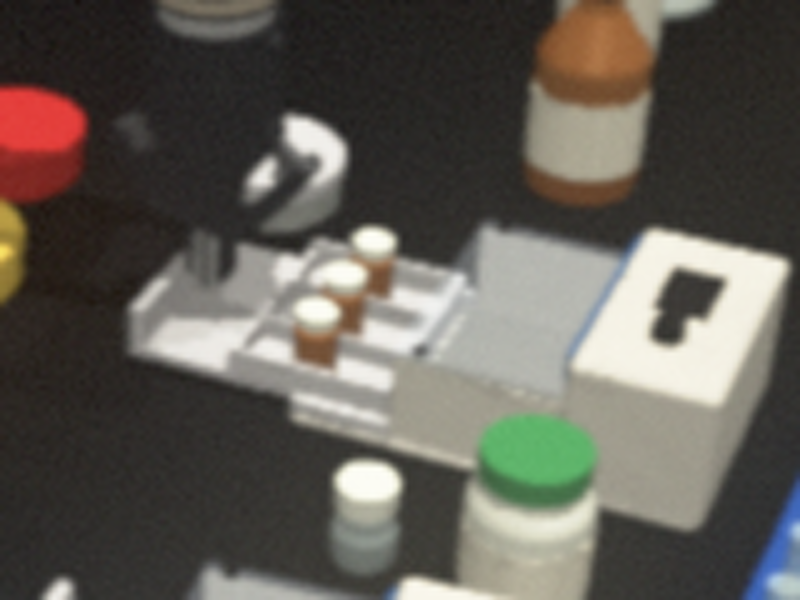

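The tray is well out, vials upright. I'll go slowly towards the stop, watching the force.

```bash
python3 -m handwheel '[{"delta_pos":[-0.2,0,0],"angular":[0,0,0],"grip":255},{"delta_pos":[-0.2,-0.05,0],"angular":[0,0,0],"grip":255},{"delta_pos":[-0.2,0,0],"angular":[0,0,0],"grip":255},{"delta_pos":[-0.2,0,0],"angular":[0,0,0],"grip":255},{"delta_pos":[-0.2,0,0],"angular":[0,0,0],"grip":255},{"delta_pos":[-0.15,0,0],"angular":[0,0,0],"grip":255},{"delta_pos":[-0.15,0,0],"angular":[0,0,0],"grip":255},{"delta_pos":[-0.15,0,0],"angular":[0,0,0],"grip":255},{"delta_pos":[-0.15,0,0],"angular":[0,0,0],"grip":255},{"delta_pos":[-0.1,0,0],"angular":[0,0,0],"grip":255}]' 20
python3 - <<'E'
from h import *
import cv2
f=imaging.grab_frame("scene")
cv2.imwrite("pics/s14.png",cv2.resize(f[110:230,230:390,::-1],(800,600),interpolation=cv2.INTER_CUBIC))
E
```

```text
time_s: 23.75
position: [0.5268, 0.1507, 0.0016]
eef_rot: [0.003, 0.693, 0.721, 0.004]
ft_force: [10.7, -1.4, -7.8]
finger_gap: 0.001
```

View pics/s14.png

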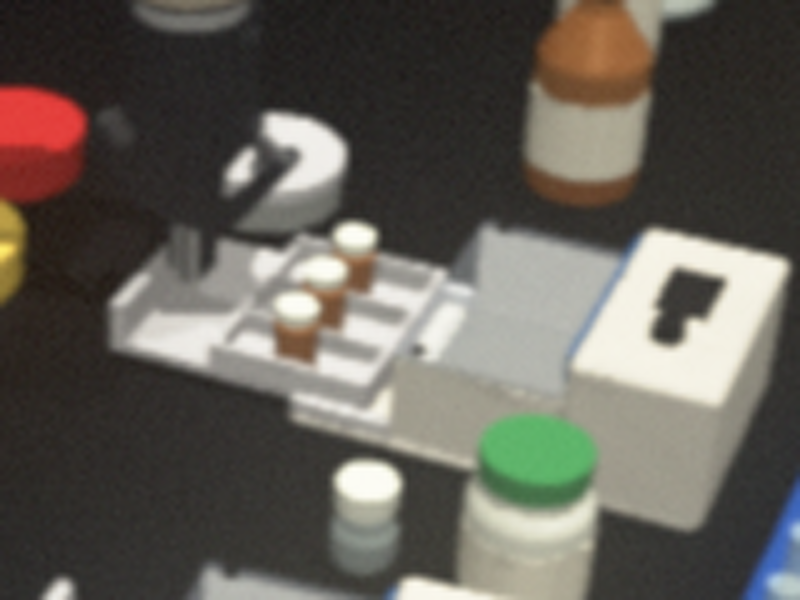

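Force is up to 10.7 N with the tool held 5 mm short of its command, so the tray is on its stop. I'll release by backing into the well, rise, and withdraw.

```bash
python3 -m handwheel '[{"delta_pos":[0.4,0,0],"angular":[0,0,0],"grip":255},{"delta_pos":[0.4,0,0],"angular":[0,0,0],"grip":255},{"delta_pos":[0.5,0,0],"angular":[0,0,0],"grip":255},{"delta_pos":[0,0,0.3],"angular":[0,0,0],"grip":255},{"delta_pos":[0,0,0.7],"angular":[0,0,0],"grip":255},{"delta_pos":[0,0,1],"angular":[0,0,0],"grip":255},{"delta_pos":[0,0,2],"angular":[0,0,0],"grip":255},{"delta_pos":[0,0,2],"angular":[0,0,0],"grip":255},{"delta_pos":[0,0,2],"angular":[0,0,0],"grip":255},{"delta_pos":[0,0,3],"angular":[0,0,0],"grip":255}]' 20
python3 -m handwheel '[{"delta_pos":[0,0,3],"angular":[0,0,0],"grip":255},{"delta_pos":[-1,-1,3],"angular":[0,0,0],"grip":255},{"delta_pos":[-2,-2,1],"angular":[0,0,0],"grip":255},{"delta_pos":[-2,-3,0],"angular":[0,0,0],"grip":255},{"delta_pos":[-2,-3,0],"angular":[0,0,0],"grip":255},{"delta_pos":[-2,-3,0],"angular":[0,0,0],"grip":255},{"delta_pos":[-2,-3,0],"angular":[0,0,0],"grip":255},{"delta_pos":[-2,-3,0],"angular":[0,0,0],"grip":255},{"delta_pos":[0,-2,0],"angular":[0,0,0],"grip":255},{"delta_pos":[0,0,0],"angular":[0,0,0],"grip":255}]' 20
python3 - <<'E'
from h import *
import cv2
from workcell import arm
f=imaging.grab_frame("scene");t=imaging.grab_frame("top")
cv2.imwrite("pics/s15.png",cv2.resize(f[:,:,::-1],(800,600),interpolation=cv2.INTER_CUBIC))
cv2.imwrite("pics/t15.png",cv2.resize(t[75:235,130:350,::-1],None,fx=3.6,fy=3.6,interpolation=cv2.INTER_CUBIC))
print(arm.get_state()["position"])
E
```

```text
time_s: 25.05
position: [0.5343, 0.1505, 0.1116]
eef_rot: [-0.0, 0.693, 0.721, -0.001]
ft_force: [0.7, 0.1, -0.6]
finger_gap: 0.0
time_s: 26.3
position: [0.4052, -0.0503, 0.1817]
eef_rot: [0.001, 0.694, 0.72, 0.0]
ft_force: [-0.3, 1.3, 0.1]
finger_gap: -0.005
[ 0.40531755 -0.04913126  0.18138353]
```

View pics/s15.png

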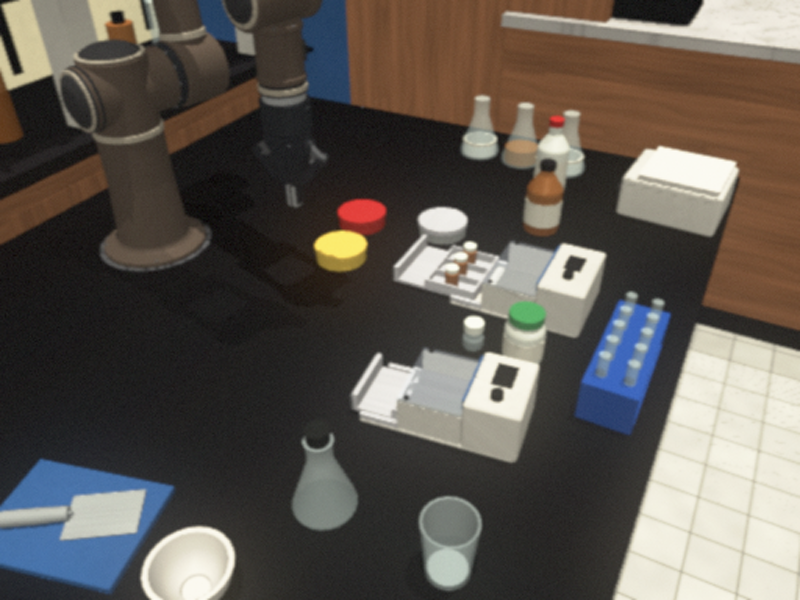

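View pics/t15.png

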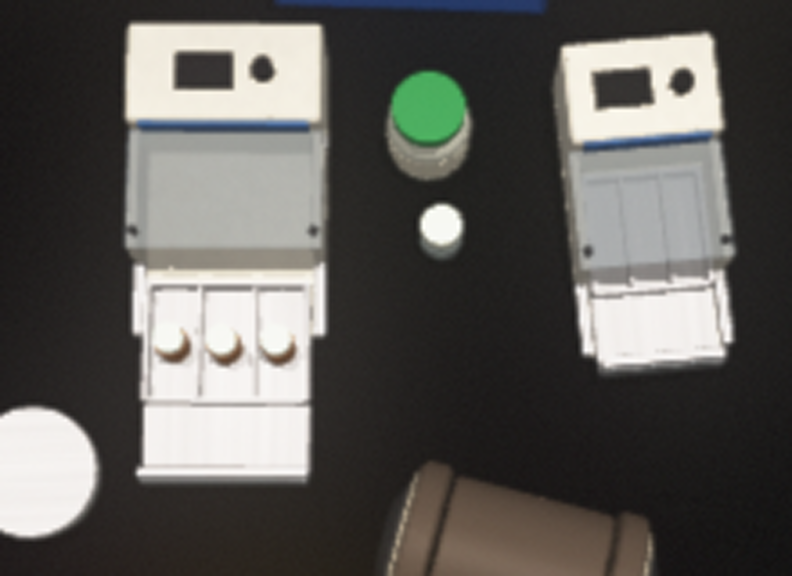

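Tray fully drawn, three vials upright in their cells, tin clear to the left with a gap of ~40 px, small tray and bystanders unmoved. Last numeric check:

Run:
```python
from h import *
import cv2
o=np.array([.740,.1545]);a=np.radians(2)
def P(l,x,y,z):
    p=px2w("top",130+(x+.5)/3.6-.5,75+(y+.5)/3.6-.5,z)[:2];d=p-o
    print(l,p.round(4),"warmer",(d@[np.cos(a),np.sin(a)]).round(4),(d@[-np.sin(a),np.cos(a)]).round(4))
P("lip in",225,468,.04);P("lip out",225,476,.04);P("tin",32,472,.032);P("slip l",598,366,.04);P("slip r",726,358,.04)
P("v",170,340,.054);P("jar",428,106,.09);P("wb",441,224,.05)
from workcell import arm; print(arm.get_state()["joint_vel"].round(3))
```

```text
lip in [0.5126 0.1475] warmer -0.2275 0.001
lip out [0.5065 0.1472] warmer -0.2336 0.0009
tin [0.5062 0.2954] warmer -0.2288 0.149
slip l [ 0.6001 -0.1351] warmer -0.1499 -0.2845
slip r [ 0.6094 -0.2337] warmer -0.1441 -0.3834
v [0.6076 0.1924] warmer -0.131 0.0425
jar [0.787  0.0014] warmer 0.0416 -0.1546
wb [ 0.7062 -0.0111] warmer -0.0396 -0.1643
[ 0.017  0.008 -0.    -0.001 -0.    -0.003]
```

The lip's inner edge is at -0.2275 (expected -0.228 when fully out). The tin is at y = +0.149, and the small tray and jars match their starting positions within ~3 mm. I'm handing in.

```bash
python3 -c "
from workcell import sign_off
print(sign_off())"
```

```text
the job is handed in; nothing more can be done
None
```

I slid the tin aside to +y with half-open fingers, hooked the shut fingertips behind the wide tray's lip, drew the tray to its stop, then backed off and withdrew. The job was handed in at about 26 s. The hand-in reports no verdict, so the results below are my own checks.

**Last checks, from the top and scene pictures:**
- **Tray:** the lip's inner edge measured 227.5 mm in front of the warmer's origin (228 expected at the stop). The force rose to about 11 N against the stop before I released it.
- **Tin:** flat, its centre about 149 mm to the side of the warmer's middle line (112 mm needed), with a visible gap to the tray.
- **Vials:** all three upright in their cells.
- **Left alone:** the small tray, jar and weighing bottle measured within about 3 mm of where they began. I checked the amber bottle and flask only by eye, and both stood unmoved.

**What disagreed:** the fingertips stood about 22 mm higher than the reported TCP pose and the 8 mm overhang imply. Because of this, my first push passed over the tin without touching it. I measured the offset from the pictures, allowed for it, and the second push worked.

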